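# Hold the dosing syringe over the diet cup on the balance

## Task

Set the empty diet cup upright in the middle of the balance pan, setting it down rather than dropping it. Then draw the amber syringe straight up out of the rack, carry it over whatever stands in between, and hold it upright, tip down, with its tip centred about a centimetre above the mouth of the cup, ready to dose with you touching neither cup nor balance; never let the syringe touch them either, and leave the filled cups, the bottle and the white syringe where they are. Finish with the syringe still held there, motionless.

Things in the scene. Friction and masses are not known exactly. Their poses are not given: they have to be found in the camera images.
- cup: Empty frosted see-through plastic diet cup, open on top, 12 g, on the bench; neighbours' centres at least 90 mm away. 50 mm high, tapered: outer diameter 36 mm at the foot, 43 mm at 46 mm height, then a rim lip 47 mm in diameter over the top 3 mm; wall 1.6 mm. Origin: centre of its underside, z up its axis. Round: yaw means nothing.
- cup_mouth (a point): Centre of the cup's open mouth, in the plane of its rim, 50 mm above its underside. z points up out of the cup.
- balance: White balance fixed on the bench, sloping grey display panel at its front (its -x, towards the robot). Origin: on the bench under the pan's centre. The case reaches 75 mm behind (+x), 166 mm in front and 90 mm to each side; 49 mm high under the pan, lower in front. Stands left or right, the rack on the other side.
- pan_centre (a point): Centre of the top face of the balance's round steel pan: 90 mm diameter, flat, no rim, rigid, top face 66 mm above the bench.
- rack: Blue acrylic rack fixed on the bench, 150 mm long (its y), 60 mm wide (its x), 42 mm high. Origin: centre of its underside. Three 24.5 mm holes along its y at -45, 0, +45 mm; the end holes hold the two syringes, the middle one is empty. Syringe tips stand on its base plate, 5 mm above the bench.
- amber_syringe: Amber-brown syringe with black plunger, 30 g, tip down in one end hole of the rack, leaning up to 2 degrees; free of the rack once raised 45 mm. 112 mm long. Origin: the end of its tip, its lowest point; z up to the plunger. Nozzle 5 mm diameter, 10 mm long; round barrel 22 mm diameter from 13 to 95 mm height. Rigid: the plunger does not move.
- syringe_grip (a point): Where to grip the amber syringe: on its axis, 70 mm above the tip end, 75 mm above the bench in the rack; 60 to 80 mm is fine. Close across the rack (along the rack's x): the finger flange 95 to 98 mm above the tip is 22 mm wide that way and 34 mm along the rack. Thumb plate, 22 mm diameter, ends at 112 mm.
- white_syringe: Bystander: the white syringe with blue plunger, same size as the amber one, in the other end hole of the rack. Origin: the end of its tip. Leave it there.
- filled_cup1: Bystander: diet cup filled with tan diet, closed with a white lid, 52 mm high, 49 mm diameter at the lid. Origin: centre of its underside.
- filled_cup2: Bystander: a second filled and lidded cup, the same as the first. Origin: centre of its underside.
- bottle: Bystander: amber stock bottle with black cap and white label, 42 mm diameter, 105 mm high. Origin: centre of its underside.
Things that resemble listed ones, but are neither listed nor needed, are in the scene too. What is shaped like the cup but purple or turquoise is not meant.

How it is judged:
On the way, in this order (a step that is already met when the one before it is completed fails the run):
1. the empty cup stands upright and released in the middle of the pan (within 15 mm) (horizontal distance between cup and pan_centre below 0.015 m and z of cup in the frame of pan_centre between -0.004 and 0.004 m and angle between cup's own z axis and vertical below 0.06 rad and linear speed of cup below 0.02 m/s and contact force between cup and the fingers below 0.02 N and contact force between cup and the arm below 0.02 N and contact force between cup and balance above 0.03 N), for 0.3 s.
2. the amber syringe is held by the gripper, drawn clear of the rack and carried with its tip above 70 mm (contact force between amber_syringe and the fingers above 1 N and height (world z) of amber_syringe above 0.07 m), for 0.2 s.
At the end, for the whole second after the job is handed in: Cup upright and untouched within 15 mm of the pan centre. Amber syringe held still in the gripper, within 7 deg of upright, tip 3-22 mm above the cup rim and within 10 mm of its centre, touching nothing else; robot off the balance. Bystanders upright within 20 mm of their starts (horizontal distance between cup and pan_centre below 0.015 m and z of cup in the frame of pan_centre between -0.004 and 0.004 m and angle between cup's own z axis and vertical below 0.06 rad and linear speed of each of cup, amber_syringe below 0.02 m/s and contact force between each of cup, balance and the fingers below 0.02 N and contact force between each of cup, balance and the arm below 0.02 N and horizontal distance between amber_syringe and cup_mouth below 0.01 m and z of amber_syringe in the frame of cup_mouth between 0.003 and 0.022 m and angle between amber_syringe's own z axis and vertical below 0.13 rad and angular speed of amber_syringe below 0.2 rad/s and contact force between amber_syringe and the fingers above 1 N and contact force between amber_syringe and cup below 0.02 N and contact force between amber_syringe and balance below 0.02 N and distance of each of filled_cup1, filled_cup2, bottle, white_syringe from where it was at the start of the episode below 0.02 m and angle between each of filled_cup1, filled_cup2, bottle, white_syringe's own z axis and vertical below 0.2 rad); the arm keeps its last pose, push and grip.
It fails at once if a filled cup, the bottle or the white syringe is shifted by more than 20 mm or tipped (distance of any of filled_cup1, filled_cup2, bottle, white_syringe from where it was at the start of the episode above 0.02 m or angle between any of filled_cup1, filled_cup2, bottle, white_syringe's own z axis and vertical above 0.3 rad).
It fails at once if the amber syringe touches the cup or the balance (contact force between amber_syringe and cup above 0.1 N or contact force between amber_syringe and balance above 0.1 N).
It fails at once if the cup is let go more than 15 mm above the pan (height (world z) of cup above 0.081 m and contact force between cup and the fingers below 0.01 N).
It also fails if it takes over 67 s, if anything falls off the work surface, if the arm or the gripper's body presses on something with over 40 N, if the wrist force passes 120 N, or if a joint passes its speed limit or range.

## Robot

A 6-joint arm with a two-finger parallel gripper is mounted at the origin on the work surface. World frame = base frame: x ahead of the robot, y to its left, z up, the work surface at z = 0. Lengths are in m, angles in rad, forces in N, time in s.
With the tool pointing down it reaches from about 0.3 to 0.875 m from the base axis. Payload 6.4 kg.
Tool frame: the origin (TCP) lies midway between the tips of the shut fingers; the grasp point (between the pads) lies 19 mm behind it; z points along the fingers, y is the line along which they close (so a half turn about z gives the same grasp; the last joint's range is limited). The gripper opens to 85 mm and grips with 20 to 120 N. Pads are 22 mm wide; open, the fingers measure 114 mm over their backs; the gripper's body (76 mm by 85 mm) begins 54 mm behind the grasp point. The pads swing forward as they close: fully open they stand 13 mm farther back than shut.
Start: joints at [1.055, 0.181, 1.607, -0, 1.354, -0.206], TCP at [0.175, 0.548, 0.231] pointing down, gripper open.
Joint ranges: [-2.99, 2.99], [-0.89, 2.07], [0.3, 2.58], [-1.14, 4.28], [0, 2.63], [-3.12, 3.12]. Speed limits (rad/s): [2.57, 2.57, 3.01, 3.14, 3.14, 3.14].

## Interface

Orientations are given as a unit quaternion [w, x, y, z].
In Python, from bench import * gives the robot as it stands.
- The arm moves only by the tool play_rows, never from a script. Its argument "plan" is a list of rows, each a list of 3 entries, a list of its own where there are three numbers: the finger opening in mm, from 0 to 85.4, then the shift along the tool's x, y, z normalised to -1 to 1, where 1 is 40 cm, then the turn about the tool's z normalised to -1 to 1, where 1 is pi rad. A call has 1 to 10 rows; each row is the pose to reach, as a shift and turn from the pose commanded when the call began, along the tool's axes at that moment, turning the shorter way round; what a row does not reach only later rows make up. A row lasts 1/10 s, in which the tool goes at most 50 mm and 8.59 degrees, less where a joint would pass 70% of its speed; a pose out of reach is approached as far as the arm can. A call with a number of a shift or a turn outside -1 to 1 is refused whole. A call with a gripper value outside its range is refused whole. The fingers move at their own pace and stop on an object; the grip force is fixed at half the most. Time passes only in rows, so rows that repeat a pose let the fingers close. It gives the time, the measured TCP pose, the force, the opening and the grip force at its end, in the units of the state.
- get_obs(): the state, without advancing time (a new reading comes with each control period).
- camera(name): name is "scene" or "top"; returns a dict with "image" (400x640x3 uint8, red, green, blue), "range_z" (400x640 float32, m along the optical axis (not along the pixel's ray), 0 where there is no reading), "intrinsics" (3x3 intrinsics, pixels), "k1" (the pictures are not rectified: a ray, as slopes to the right and down, at radius r is drawn at 1 + k1 r^2 times it, then the intrinsics apply), "rvec" (rotation vector, rad) and "tvec" (3), from world to camera coordinates, as OpenCV has them. Camera axes: x right, y down, z forward; pixel columns grow to the right and rows downward; lengths in m; the calibration is good to about 2 mm. A picture is of the moment at which its call begins.
- hand_in(): hands the job in; it is judged then, once.
Trained networks look in a picture, given as the dict that the camera call returned (one of the last four; its "shot" number tells which), for a name from the list of things; names that differ only in an ending like _2 or _b are one class to them, and where a whole thing is asked for, a point or a joint stands for the part that bears it (a point fixed in the world has none). Each returns a list of dicts, best first, with "conf" (0 to 1); they miss things now and then, are a little off and sometimes report something else, mostly with a low value. They report only what shows in the picture. A call takes as long as a camera call. They do not tell look-alikes from the thing itself.
- search_frame(picture, label): "rect" ([centre column, centre row, width, height] in pixels, round what is visible of it).
- masks_of(picture, label): "mask" (400x640 bool, what is visible of it) and "rect" ([centre column, centre row, width, height] in pixels, round what is visible of it).
The state is a dict: "time_s": time; "q": joint angles; "dq": joint speeds; "joint_efforts": joint torques, N m; "eef_pos": TCP position; "eef_rot": TCP orientation; "wrist_force": force on the tool from outside, world axes, zero at the start; "torque": the same for the moment, N m; "opening": opening from 0.0 (shut) to 1.0 (fully open); "grasp_force": force on a finger pad.
Only numpy, scipy, OpenCV 4.12 (cv2) and the standard library are available. Lean on these libraries where they do the work, as an engineer would, in place of code of your own. Each camera call takes 0.05 s, during which the arm holds its last target. There are 200 camera calls.

## Working session

There is one attempt and no reset: what is moved stays moved. The work goes in short steps, Python scripts to look and compute and a tool call to move; the robot and the scene stay as the last step left them, time stands still between calls to the robot, and variables do not carry over. Pictures are saved under pics/ and viewed, at most 10 in all, crops included, and the job is handed in when it is done.

Besides the shell and the picture viewer there is one more tool, called after "Call:" by a JSON object that holds its "api" and its "payload". play_rows: Moves the arm, as the interface text tells. Its arguments: {"type":"object","properties":{"plan":{"type":"array","items":{"type":"array"}}},"required":["plan"]}

```bash
mkdir -p pics; cat > h.py <<'E'
from bench import *
import numpy as np, cv2
def pts(p, mask=None):
    """world xyz for every pixel (400x640x3), nan where no reading"""
    K=p["intrinsics"];z=p["range_z"];h,w=z.shape
    u,v=np.meshgrid(np.arange(w),np.arange(h))
    xd=(u-K[0][2])/K[0][0]; yd=(v-K[1][2])/K[1][1]
    x,y=xd.copy(),yd.copy()
    for _ in range(10):
        f=1+p["k1"]*(x*x+y*y); x,y=xd/f,yd/f
    R=cv2.Rodrigues(np.array(p["rvec"],float))[0]
    c=np.stack([x*z,y*z,z],-1)-np.array(p["tvec"]).ravel()
    X=c@R; X[z<=0]=np.nan
    return X
def save(n,im,crop=None,s=1):
    if crop: a,b,c,d=crop; im=im[b:d,a:c]
    cv2.imwrite("pics/"+n,cv2.resize(im,None,fx=s,fy=s,interpolation=cv2.INTER_CUBIC)[...,::-1])
E
python3 - <<'E'
from h import *
for n in("top","scene"):
    p=camera(n); save(n+"0.png",p["image"]); X=pts(p)
    print(n,np.array(p["tvec"]).ravel(),p["k1"])
    for l in["cup","balance","rack","amber_syringe","white_syringe","filled_cup1","bottle"]:
        for d in masks_of(p,l)[:5]:
            q=X[d["mask"]]; q=q[~np.isnan(q[:,0])]
            if len(q): 
                t=q[q[:,2]>np.percentile(q[:,2],85)-.004]
                print(l,round(d["conf"],2),np.round(d["rect"]),np.median(q,0).round(3),"top",np.median(t,0).round(3),"rng",q.min(0).round(3),q.max(0).round(3))
print(get_obs())
E
```

```text
top [0.01367919 0.59545771 1.24750839] -0.0730455317897776
cup 0.7 [314. 149.  15.  18.] [0.723 0.037 0.021] top [0.721 0.037 0.048] rng [ 0.693  0.014 -0.005] [0.753 0.059 0.056]
cup 0.68 [304. 187.  18.  20.] [0.624 0.058 0.019] top [0.622 0.059 0.048] rng [ 0.594  0.036 -0.003] [0.649 0.08  0.055]
balance 0.66 [215. 224.  79.  98.] [0.512 0.278 0.047] top [0.559 0.28  0.066] rng [ 0.391  0.185 -0.005] [0.648 0.386 0.073]
rack 0.55 [446. 225.  66.  34.] [ 0.514 -0.315  0.041] top [ 0.515 -0.315  0.043] rng [ 0.474 -0.401 -0.005] [ 0.568 -0.236  0.106]
amber_syringe 0.51 [435. 217.   9.  16.] [ 0.529 -0.267  0.105] top [ 0.531 -0.27   0.117] rng [ 0.52  -0.285  0.039] [ 0.543 -0.255  0.122]
white_syringe 0.73 [470. 226.  20.  14.] [ 0.508 -0.354  0.102] top [ 0.509 -0.358  0.117] rng [ 0.496 -0.41  -0.002] [ 0.532 -0.34   0.123]
filled_cup1 0.8 [300. 233.  15.  21.] [0.486 0.065 0.051] top [0.486 0.064 0.052] rng [0.463 0.043 0.044] [0.51  0.086 0.059]
filled_cup1 0.78 [347. 184.  15.  21.] [ 0.619 -0.054  0.051] top [ 0.619 -0.054  0.052] rng [ 0.595 -0.081 -0.007] [ 0.655 -0.031  
[... 1889 characters left out ...]
-0.238  0.063]
{'time_s': 0.8, 'q': array([ 1.05469122e+00,  1.80751013e-01,  1.60699248e+00, -2.48762089e-05,
        1.35380094e+00, -2.06307133e-01]), 'dq': array([ 0.00053517, -0.00089592,  0.00106627, -0.00218405, -0.00036548,
        0.00102681]), 'joint_efforts': array([ 5.56277882e-04, -4.44800234e+01, -3.51659632e+01, -3.27813477e-04,
        3.75220616e-04, -9.40388162e-06]), 'eef_pos': array([0.17530286, 0.54764654, 0.23131967]), 'eef_rot': array([1.98826338e-05, 1.54277651e-01, 9.88027533e-01, 1.82600508e-05]), 'wrist_force': array([-0.84391107, -0.43432424,  0.93583443]), 'torque': array([ 0.03988051,  0.04187871, -0.0233982 ]), 'grasp_force': 0.0, 'opening': 0.9989550561234453}
```

```bash
python3 - <<'E'
import cv2,numpy as np
a=cv2.imread("pics/scene0.png")[150:290,130:480]; b=cv2.imread("pics/top0.png")[130:280,150:500]
a=cv2.resize(a,None,fx=2,fy=2,interpolation=3);b=cv2.resize(b,None,fx=2,fy=2,interpolation=3)
cv2.imwrite("pics/a.png",np.vstack([a,b]))
E
```

```text
(no output)
```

View pics/a.png

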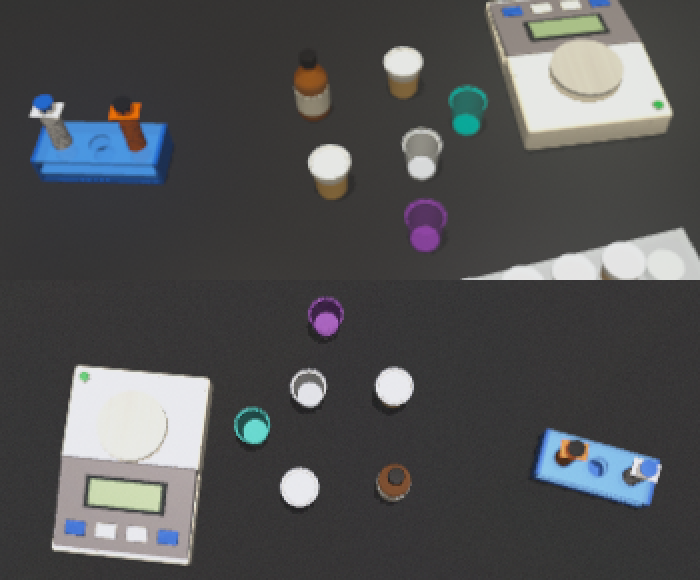

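Top panel: turquoise cup at scene (363,203), frosted clear cup at (341,228), purple cup at (343,262). The frosted one is meant because it is the only one that is colourless and see-through. It appears at (304,187) in the top view, and the amber syringe in the rack end nearer the cups. Next I refine the positions.

```bash
cat > fit.py <<'E'
from h import *
from scipy.optimize import least_squares
def circ(q,r):
    return least_squares(lambda c:np.hypot(*(q[:,:2]-c).T)-r,np.nanmedian(q[:,:2],0),loss="soft_l1",f_scale=.002).x
def near(X,c,r,z0,z1):
    q=X.reshape(-1,3); q=q[~np.isnan(q[:,0])]
    return q[(np.hypot(*(q[:,:2]-c).T)<r)&(q[:,2]>z0)&(q[:,2]<z1)]
E
python3 - <<'E'
from fit import *
for n in("top","scene"):
    P=[camera(n) for _ in range(2)]; X=np.concatenate([pts(p) for p in P])
    q=near(X,[.615,.057],.035,.043,.06); print(n,"cup rim",len(q),circ(q,.0228).round(4),((q.min(0)+q.max(0))/2).round(4))
    for c,nm in(([.561,.279],"pan"),):
        q=near(X,c,.065,.058,.075); print(nm,len(q),((np.percentile(q,1,0)+np.percentile(q,99,0))/2).round(4),np.ptp(q,axis=0).round(3),cv2.minEnclosingCircle((q[:,:2]*1000).astype(np.float32)))
    for c,nm in(([.533,-.272],"amber"),([.511,-.359],"white")):
        for z0,z1 in((.107,.125),(.095,.107),(.055,.09)):
            q=near(X,c,.025,z0,z1); print(nm,z0,len(q),np.median(q,0).round(4),((q.min(0)+q.max(0))/2).round(4))
    q=near(X,[.52,-.315],.1,.036,.048); print("rack",len(q),cv2.minAreaRect((q[:,:2]*1000).astype(np.float32)))
o=get_obs(); from scipy.spatial.transform import Rotation as R
print(R.from_quat(o["eef_rot"],scalar_first=True).as_matrix().round(3),o["time_s"])
E
```

```text
top cup rim 167 [0.6169 0.0567] [0.6172 0.0577 0.0498]
pan 1949 [0.5607 0.2804 0.0661] [0.09  0.091 0.016] ((560.3681030273438, 280.6243896484375), 46.11249542236328)
amber 0.107 130 [ 0.532  -0.2704  0.1168] [ 0.5318 -0.2714  0.1155]
amber 0.095 115 [ 0.5288 -0.2645  0.1029] [ 0.532  -0.2708  0.1019]
amber 0.055 39 [ 0.5228 -0.2661  0.0678] [ 0.5292 -0.2676  0.0732]
white 0.107 118 [ 0.5097 -0.3583  0.1169] [ 0.5078 -0.36    0.1144]
white 0.095 130 [ 0.5079 -0.3519  0.103 ] [ 0.5096 -0.3583  0.1019]
white 0.055 50 [ 0.5034 -0.3507  0.0691] [ 0.508  -0.3535  0.072 ]
rack 1921 ((519.8807983398438, -315.48284912109375), (150.81253051757812, 62.61124038696289), 74.73419189453125)
scene cup rim 208 [0.6184 0.0544] [0.6181 0.0549 0.0489]
pan 1645 [0.562  0.2765 0.0658] [0.091 0.09  0.012] ((560.1185302734375, 277.1538391113281), 47.51013946533203)
amber 0.107 119 [ 0.5334 -0.2734  0.1176] [ 0.5329 -0.2716  0.114 ]
amber 0.095 197 [ 0.5369 -0.2725  0.1034] [ 0.5335 -0.2737  0.1011]
amber 0.055 196 [ 0.5406 -0.2718  0.0733] [ 0.5367 -0.2738  0.0725]
white 0.107 131 [ 0.5103 -0.3604  0.1173] [ 0.509  -0.3608  0.114 ]
white 0.095 181 [ 0.5144 -0.3574  0.1036] [ 0.5129 -0.3607  0.101 ]
white 0.055 210 [ 0.5169 -0.3579  0.0726] [ 0.5125 -0.3609  0.0725]
rack 2116 ((520.8013916015625, -317.6326599121094), (152.68006896972656, 64.39667510986328), 74.8850326538086)
[[-0.952  0.305  0.   ]
 [ 0.305  0.952 -0.   ]
 [-0.    -0.    -1.   ]] 1.0
```

Call:
{"api": "play_rows", "payload": {"plan": [[65,[-0.714,-0.417,0.1],0.151],[65,[-0.714,-0.417,0.1],0.151],[65,[-0.714,-0.417,0.1],0.151],[65,[-0.714,-0.417,0.1],0.151],[65,[-0.714,-0.417,0.1],0.151],[65,[-0.714,-0.417,0.1],0.151],[65,[-0.714,-0.417,0.1],0.151],[65,[-0.714,-0.417,0.1],0.151],[65,[-0.714,-0.417,0.1],0.151]]}}

```text
time_s: 1.9
eef_pos: [0.3967, 0.3013, 0.1913]
eef_rot: [-0.0, 0.383, 0.924, 0.0]
wrist_force: [-0.2, 0.7, -0.6]
opening: 0.765
grasp_force: 0.0
```

```bash
cat > go.py <<'E'
import sys
from h import *
from scipy.spatial.transform import Rotation as R
def go(x,y,z,ang):
    o=get_obs();M=R.from_quat(o["eef_rot"],scalar_first=True).as_matrix()
    a=np.degrees(np.arctan2(M[1,1],M[0,1])); t=(a-ang+90)%180-90
    print("at",o["eef_pos"].round(4),"yaw",round(a,1),"j6",o["q"][5].round(2),"t",o["time_s"],"tilt",M[:,2].round(3),"F",o["wrist_force"].round(1),"grip",o["grasp_force"],o["opening"])
    d=M.T@(np.array([x,y,z])-o["eef_pos"]); print("shift",(d/.4).round(4),"dist",np.linalg.norm(d).round(3),"turn",round(t/180,4))
if __name__=="__main__": go(*map(float,sys.argv[1:]))
E
python3 go.py .6176 .0555 .14 45
```

```text
at [0.3967 0.3013 0.1913] yaw 44.9 j6 -0.37 t 1.9 tilt [-0.  0. -1.] F [-0.2  0.7 -0.6] grip 0.0 0.7650318639784012
shift [-0.825  -0.0432  0.1278] dist 0.334 turn -0.0003
```

Call:
{"api": "play_rows", "payload": {"plan": [[65,[-0.825,-0.043,0.128],0],[65,[-0.825,-0.043,0.128],0],[65,[-0.825,-0.043,0.128],0],[65,[-0.825,-0.043,0.128],0],[65,[-0.825,-0.043,0.128],0],[65,[-0.825,-0.043,0.128],0],[65,[-0.825,-0.043,0.128],0],[65,[-0.825,-0.043,0.128],0],[65,[-0.825,-0.043,0.128],0]]}}

```text
time_s: 2.8
eef_pos: [0.6176, 0.0576, 0.1397]
eef_rot: [-0.001, 0.382, 0.924, 0.0]
wrist_force: [-0.5, -0.2, -0.1]
opening: 0.758
grasp_force: 0.0
```

```bash
python3 go.py .6176 .0555 .008 45
```

```text
at [0.6176 0.0576 0.1397] yaw 45.1 j6 -0.89 t 2.8 tilt [-0.001  0.001 -1.   ] F [-0.5 -0.2 -0.1] grip 0.0 0.7582149198805542
shift [-0.0041 -0.0035  0.3292] dist 0.132 turn 0.0005
```

Call:
{"api": "play_rows", "payload": {"plan": [[65,[0,0,0.08],0],[65,[0,0,0.16],0],[65,[0,0,0.24],0],[65,[0,0,0.29],0],[65,[0,0,0.33],0],[65,[0,0,0.33],0],[65,[0,0,0.33],0]]}}

```text
time_s: 3.5
eef_pos: [0.6181, 0.0575, 0.0089]
eef_rot: [0.0, 0.382, 0.924, 0.0]
wrist_force: [-0.4, 0.4, -0.2]
opening: 0.761
grasp_force: 0.0
```

```bash
python3 go.py .6176 .0555 .008 45
```

```text
at [0.6181 0.0575 0.0089] yaw 45.1 j6 -0.89 t 3.5 tilt [ 0.001  0.    -1.   ] F [-0.4  0.4 -0.2] grip 0.0 0.7605488626164881
shift [-0.0026 -0.0044  0.0022] dist 0.002 turn 0.0008
```

Close gently.

Call:
{"api": "play_rows", "payload": {"plan": [[52,[-0.002,-0.004,0],0],[45,[-0.002,-0.004,0],0],[40,[-0.002,-0.004,0],0],[36,[-0.002,-0.004,0],0],[34,[-0.002,-0.004,0],0],[34,[-0.002,-0.004,0],0],[34,[-0.002,-0.004,0],0]]}}

```text
time_s: 4.2
eef_pos: [0.6189, 0.0546, 0.0103]
eef_rot: [0.002, 0.382, 0.924, 0.001]
wrist_force: [-0.2, 0.4, 6.4]
opening: 0.521
grasp_force: 59.1
```

```bash
python3 - <<'E'
from h import *
a=camera("scene");b=camera("top")
cv2.imwrite("pics/g1.png",np.hstack([cv2.resize(p["image"][v-32:v+33,u-32:u+33],(400,400),interpolation=3) for p,u,v in((a,341,225),(b,304,187))])[...,::-1])
E
python3 go.py .6176 .0555 .008 45
```

```text
at [0.6189 0.0546 0.0103] yaw 45.0 j6 -0.89 t 4.3 tilt [ 0.003 -0.    -1.   ] F [-0.4 -0.1  6.9] grip 59.102099630981684 0.516047090093609
shift [ 0.0039 -0.0006  0.0058] dist 0.003 turn 0.0003
```

View pics/g1.png

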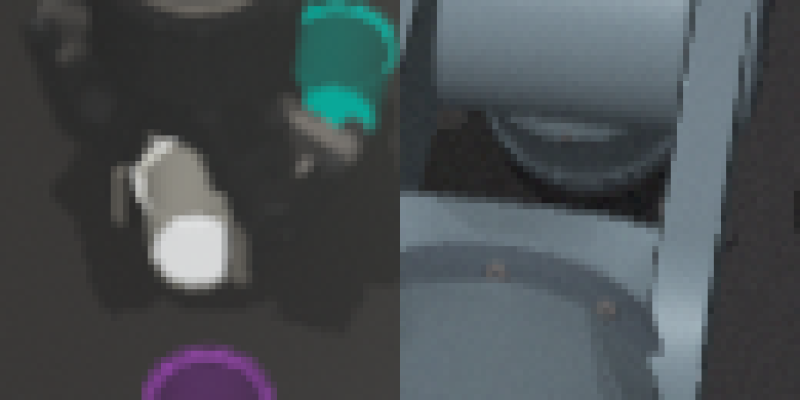

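The left view shows the clear cup upright between the pads with its foot at about (193,255). The right view is hidden by the gripper. Lift and check.

Call:
{"api": "play_rows", "payload": {"plan": [[34,[0,0,-0.05],0],[34,[0,0,-0.15],0],[34,[0,0,-0.25],0],[34,[0,0,-0.35],0],[34,[0,0,-0.35],0],[34,[0,0,-0.35],0]]}}

```text
time_s: 4.9
eef_pos: [0.6185, 0.0545, 0.1502]
eef_rot: [0.002, 0.382, 0.924, 0.001]
wrist_force: [-0.5, 0.4, -1.3]
opening: 0.514
grasp_force: 60.7
```

```bash
python3 - <<'E'
from h import *
a=camera("scene");save("l1.png",a["image"],(290,150,400,270),5)
E
python3 go.py .561 .2785 .15 45
```

```text
at [0.6172 0.0547 0.1483] yaw 45.1 j6 -0.89 t 4.95 tilt [ 0. -0. -1.] F [-0.2 -0.4 -0.1] grip 60.65252001397312 0.5144841056899518
shift [ 0.4947  0.2968 -0.0044] dist 0.231 turn 0.0003
```

View pics/l1.png

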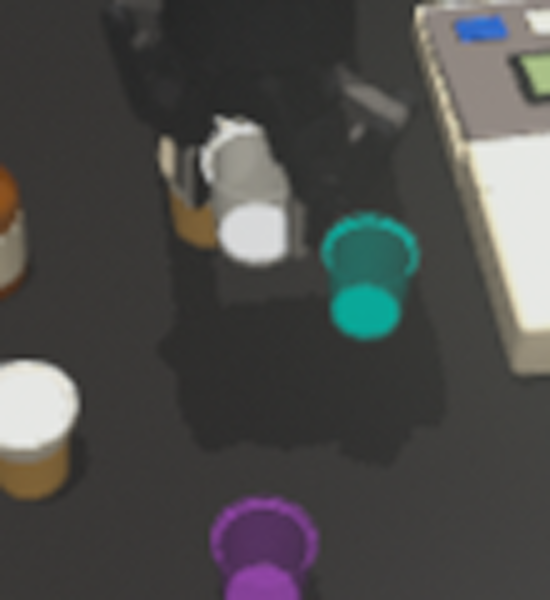

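The clear cup hangs upright between the pads at about crop (250,190), with nothing else disturbed. Carrying it to the pan.

Call:
{"api": "play_rows", "payload": {"plan": [[34,[0.1,0.06,0],0],[34,[0.2,0.12,0],0],[34,[0.3,0.18,0],0],[34,[0.4,0.24,0],0],[34,[0.46,0.28,0],0],[34,[0.495,0.297,0],0],[34,[0.495,0.297,0],0],[34,[0.495,0.297,0],0],[34,[0.495,0.297,0],0]]}}

```text
time_s: 5.85
eef_pos: [0.5615, 0.2771, 0.1476]
eef_rot: [-0.0, 0.383, 0.924, -0.0]
wrist_force: [0.0, -0.7, -0.0]
opening: 0.519
grasp_force: 60.7
```

```bash
python3 go.py .561 .2785 .079 45
```

```text
at [0.5615 0.2771 0.1476] yaw 45.0 j6 -0.52 t 5.85 tilt [-0.001 -0.001 -1.   ] F [ 0.  -0.7 -0. ] grip 60.69412050477695 0.5185542931634604
shift [0.0034 0.0018 0.1716] dist 0.069 turn -0.0002
```

Call:
{"api": "play_rows", "payload": {"plan": [[34,[0.003,0.002,0.05],0],[34,[0.003,0.002,0.1],0],[34,[0.003,0.002,0.14],0],[34,[0.003,0.002,0.16],0],[34,[0.003,0.002,0.17],0],[34,[0.003,0.002,0.17],0],[34,[0.003,0.002,0.17],0]]}}

```text
time_s: 6.55
eef_pos: [0.5615, 0.2802, 0.0809]
eef_rot: [0.001, 0.382, 0.924, 0.0]
wrist_force: [0.4, -0.0, -0.1]
opening: 0.516
grasp_force: 60.7
```

Call:
{"api": "play_rows", "payload": {"plan": [[34,[0,0,0.0025],0],[34,[0,0,0.0025],0],[34,[0,0,0.0025],0]]}}

```text
time_s: 6.85
eef_pos: [0.561, 0.2803, 0.0795]
eef_rot: [0.0, 0.382, 0.924, 0.0]
wrist_force: [-0.6, 0.3, -0.0]
opening: 0.517
grasp_force: 60.7
```

Call:
{"api": "play_rows", "payload": {"plan": [[34,[0,0,0.0025],0],[34,[0,0,0.0025],0],[34,[0,0,0.0025],0]]}}

```text
time_s: 7.15
eef_pos: [0.5607, 0.2801, 0.078]
eef_rot: [-0.0, 0.382, 0.924, -0.0]
wrist_force: [0.0, -0.6, -0.2]
opening: 0.517
grasp_force: 60.7
```

Call:
{"api": "play_rows", "payload": {"plan": [[34,[0,0,0.0025],0],[34,[0,0,0.0025],0],[34,[0,0,0.0025],0]]}}

```text
time_s: 7.45
eef_pos: [0.5607, 0.2801, 0.077]
eef_rot: [-0.0, 0.382, 0.924, -0.0]
wrist_force: [-0.1, 0.5, -0.1]
opening: 0.518
grasp_force: 60.7
```

Call:
{"api": "play_rows", "payload": {"plan": [[34,[0,0,0.0025],0],[34,[0,0,0.0025],0],[34,[0,0,0.0025],0]]}}

```text
time_s: 7.75
eef_pos: [0.561, 0.2802, 0.0763]
eef_rot: [0.0, 0.382, 0.924, 0.0]
wrist_force: [-0.6, -0.5, 2.3]
opening: 0.52
grasp_force: 60.5
```

Call:
{"api": "play_rows", "payload": {"plan": [[44,[0,0,0],0],[46,[0,0,0],0],[50,[0,0,0],0],[55,[0,0,0],0],[62,[0,0,0],0],[66,[0,0,0],0],[66,[0,0,0],0],[66,[0,0,-0.1],0],[66,[0,0,-0.2],0],[66,[0,0,-0.32],0]]}}

```text
time_s: 8.75
eef_pos: [0.5597, 0.2798, 0.204]
eef_rot: [-0.001, 0.382, 0.924, -0.001]
wrist_force: [0.7, 0.2, -0.3]
opening: 0.773
grasp_force: 0.0
```

Call:
{"api": "play_rows", "payload": {"plan": [[66,[0.3,-0.3,-0.05],0],[66,[0.3,-0.3,-0.05],0],[66,[0.3,-0.3,-0.05],0],[66,[0.3,-0.3,-0.05],0],[66,[0.3,-0.3,-0.05],0]]}}

```text
time_s: 9.25
eef_pos: [0.3888, 0.2803, 0.2247]
eef_rot: [0.0, 0.381, 0.925, 0.0]
wrist_force: [0.5, -0.3, -0.0]
opening: 0.773
grasp_force: 0.0
```

```bash
python3 - <<'E'
from fit import *
for n in("top","scene"):
    p=camera(n);X=pts(p);save("p_%s.png"%n,p["image"],(160,160,300,300) if n=="top" else (350,120,490,260),4)
    q=near(X,[.561,.28],.04,.106,.125); 
    if len(q): print(n,len(q),circ(q,.0228).round(4),((q.min(0)+q.max(0))/2).round(4),q.max(0).round(3))
    for d in masks_of(p,"cup"): print(d["conf"],d["rect"])
E
cd pics; python3 -c "
import cv2,numpy as np
cv2.imwrite('p1.png',cv2.resize(np.hstack([cv2.imread('p_top.png'),cv2.imread('p_scene.png')]),(800,400)))"; cd ..
python3 go.py .532 -.272 .18 75
```

```text
top 99 [0.5593 0.2819] [0.5602 0.2822 0.1145] [0.583 0.305 0.123]
0.73 [313.5, 148.3, 16.6, 21.3]
0.64 [277.2, 202.1, 14.3, 20.1]
0.63 [213.0, 199.6, 21.2, 22.6]
0.27 [446.6, 226.3, 58.5, 39.2]
scene 141 [0.5602 0.2793] [0.5596 0.2798 0.1128] [0.583 0.302 0.119]
0.89 [342.4, 263.2, 20.8, 29.6]
0.69 [427.6, 174.4, 17.0, 28.5]
0.66 [362.2, 202.4, 17.5, 24.0]
at [0.3923 0.2799 0.2242] yaw 45.0 j6 -0.41 t 9.45 tilt [ 0.001  0.    -1.   ] F [-0.5 -0.2 -0.7] grip 0.0 0.7669742825182516
shift [-1.222  -0.7296  0.1107] dist 0.571 turn -0.1665
```

View pics/p1.png

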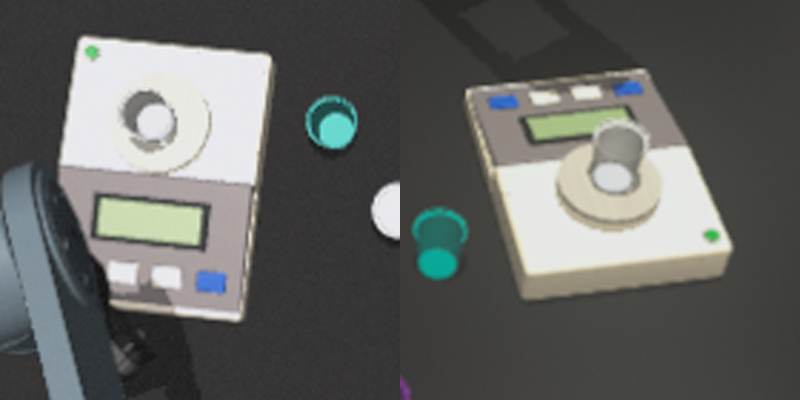

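The cup stands upright in the middle of the pan, at crop (150,120) left and (617,165) right, and reads about (0.560, 0.2805). On to the rack.

Call:
{"api": "play_rows", "payload": {"plan": [[60,[-0.61,-0.365,0.05],0.334],[60,[-0.61,-0.365,0.05],0.334],[60,[-0.61,-0.365,0.05],0.334],[60,[-0.61,-0.365,0.05],0.334],[60,[-0.61,-0.365,0.05],0.334],[60,[-0.61,-0.365,0.05],0.334],[60,[-0.61,-0.365,0.05],0.334],[60,[-0.61,-0.365,0.05],0.334],[60,[-0.61,-0.365,0.05],0.334]]}}

```text
time_s: 10.35
eef_pos: [0.4611, 0.0039, 0.2037]
eef_rot: [-0.0, 0.793, 0.61, -0.0]
wrist_force: [-0.4, 0.4, 0.7]
opening: 0.703
grasp_force: 0.0
```

```bash
python3 go.py .532 -.272 .18 -15.1
```

```text
at [0.4611 0.0039 0.2037] yaw -14.9 j6 0.01 t 10.35 tilt [-0.001  0.    -1.   ] F [-0.4  0.4  0.7] grip 0.0 0.7028784474422347
shift [-0.6212  0.3484  0.0589] dist 0.286 turn 0.0013
```

Call:
{"api": "play_rows", "payload": {"plan": [[50,[-0.621,0.348,0.059],0.001],[50,[-0.621,0.348,0.059],0.001],[50,[-0.621,0.348,0.059],0.001],[50,[-0.621,0.348,0.059],0.001],[50,[-0.621,0.348,0.059],0.001],[50,[-0.621,0.348,0.059],0.001],[50,[-0.621,0.348,0.059],0.001],[50,[-0.621,0.348,0.059],0.001],[50,[-0.621,0.348,0.059],0.001]]}}

```text
time_s: 11.25
eef_pos: [0.5307, -0.2701, 0.1803]
eef_rot: [-0.001, 0.794, 0.608, 0.0]
wrist_force: [0.2, 0.2, -0.4]
opening: 0.586
grasp_force: 0.0
```

```bash
python3 go.py .532 -.272 .055 -15.1
```

```text
at [ 0.5307 -0.2701  0.1803] yaw -15.1 j6 -0.41 t 11.25 tilt [-0.001  0.001 -1.   ] F [ 0.2  0.2 -0.4] grip 0.0 0.5859110224048747
shift [-0.004   0.0045  0.3132] dist 0.125 turn 0.0003
```

Call:
{"api": "play_rows", "payload": {"plan": [[50,[-0.002,0.003,0.08],0],[50,[-0.002,0.003,0.16],0],[50,[-0.002,0.003,0.24],0],[50,[-0.002,0.003,0.29],0],[50,[-0.002,0.003,0.313],0],[50,[-0.002,0.003,0.313],0],[50,[-0.002,0.003,0.313],0]]}}

```text
time_s: 11.95
eef_pos: [0.5324, -0.2727, 0.0566]
eef_rot: [0.001, 0.794, 0.608, 0.0]
wrist_force: [-0.4, 0.4, 0.1]
opening: 0.585
grasp_force: 0.0
```

```bash
python3 go.py .532 -.272 .055 -15.1
```

```text
at [ 0.5324 -0.2727  0.0566] yaw -15.2 j6 -0.41 t 11.95 tilt [ 0.001 -0.001 -1.   ] F [-0.4  0.4  0.1] grip 0.0 0.5846477437235048
shift [ 0.0014 -0.0015  0.004 ] dist 0.002 turn -0.0003
```

Call:
{"api": "play_rows", "payload": {"plan": [[40,[0,0,0],0],[32,[0,0,0],0],[26,[0,0,0],0],[22,[0,0,0],0],[18,[0,0,0],0],[14,[0,0,0],0],[14,[0,0,0],0],[14,[0,0,0],0]]}}

```text
time_s: 12.75
eef_pos: [0.532, -0.2733, 0.0559]
eef_rot: [0.001, 0.795, 0.607, 0.0]
wrist_force: [-1.3, 0.5, 5.6]
opening: 0.239
grasp_force: 55.7
```

```bash
python3 go.py .532 -.272 .055 -15.1
```

```text
at [ 0.532  -0.2733  0.0559] yaw -15.2 j6 -0.41 t 12.75 tilt [ 0.001 -0.001 -1.   ] F [-1.3  0.5  5.6] grip 55.74660679212684 0.23938022908978987
shift [ 0.003  -0.0008  0.0022] dist 0.002 turn -0.0007
```

Call:
{"api": "play_rows", "payload": {"plan": [[14,[0,0,-0.03],0],[14,[0,0,-0.08],0],[14,[0,0,-0.14],0],[14,[0,0,-0.22],0],[14,[0,0,-0.3],0],[14,[0,0,-0.38],0],[14,[0,0,-0.46],0],[14,[0,0,-0.5],0],[14,[0,0,-0.5],0],[14,[0,0,-0.5],0]]}}

```text
time_s: 13.75
eef_pos: [0.5312, -0.2725, 0.2547]
eef_rot: [-0.0, 0.795, 0.607, -0.0]
wrist_force: [0.4, -1.3, -1.1]
opening: 0.245
grasp_force: 56.4
```

```bash
python3 - <<'E'
from h import *
a=camera("scene");b=camera("top")
cv2.imwrite("pics/s1.png",np.hstack([cv2.resize(p["image"][v-60:v+60,u-60:u+60],(400,400),interpolation=3) for p,u,v in((a,200,170),(b,440,215))])[...,::-1])
E
python3 go.py .560 .2805 .256 -15.1
```

```text
at [ 0.5307 -0.2722  0.2534] yaw -15.2 j6 -0.41 t 13.85 tilt [-0.003  0.002 -1.   ] F [ 0.5  0.4 -0.5] grip 56.397167751565576 0.24323748340925044
shift [ 1.3524 -0.2923 -0.0039] dist 0.553 turn -0.0007
```

View pics/s1.png

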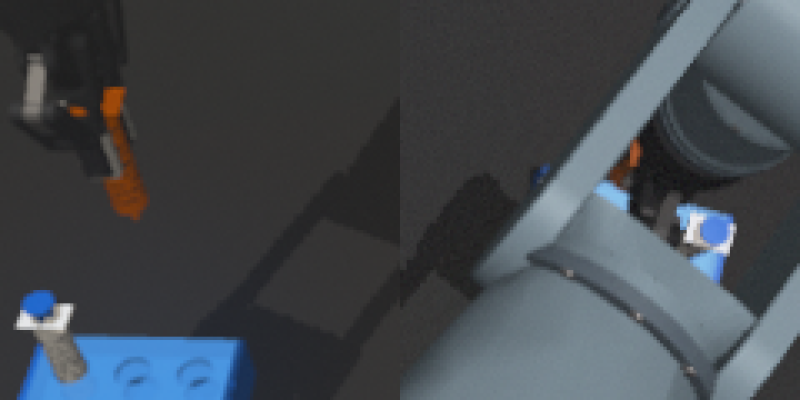

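The amber syringe hangs vertically in the grip, tip at left crop (135,215), clear of the rack. The white syringe is undisturbed at (60,340). Carrying it over.

Call:
{"api": "play_rows", "payload": {"plan": [[14,[0.05,-0.01,0],0],[14,[0.13,-0.028,0],0],[14,[0.23,-0.05,0],0],[14,[0.33,-0.071,0],0],[14,[0.43,-0.093,0],0],[14,[0.53,-0.115,0],0],[14,[0.63,-0.136,0],0],[14,[0.73,-0.158,0],0],[14,[0.8,-0.173,0],0],[14,[0.8,-0.173,0],0]]}}

```text
time_s: 14.85
eef_pos: [0.5476, 0.0585, 0.2541]
eef_rot: [-0.001, 0.793, 0.609, -0.0]
wrist_force: [0.5, -1.1, -0.5]
opening: 0.243
grasp_force: 56.4
```

```bash
python3 go.py .560 .2805 .256 -15.1
```

```text
at [0.5476 0.0585 0.2541] yaw -14.9 j6 0.15 t 14.85 tilt [-0.002  0.002 -1.   ] F [ 0.5 -1.1 -0.5] grip 56.41813662427012 0.2428358438911474
shift [ 0.5442 -0.1131 -0.0039] dist 0.222 turn 0.0008
```

Call:
{"api": "play_rows", "payload": {"plan": [[14,[0.06,-0.012,0],0],[14,[0.15,-0.031,0],0],[14,[0.25,-0.052,0],0],[14,[0.35,-0.073,0],0],[14,[0.44,-0.091,0],0],[14,[0.51,-0.106,0],0],[14,[0.544,-0.113,0],0],[14,[0.544,-0.113,0],0],[14,[0.544,-0.113,0],0],[14,[0.544,-0.113,0],0]]}}

```text
time_s: 15.85
eef_pos: [0.5626, 0.2743, 0.2551]
eef_rot: [0.0, 0.795, 0.607, -0.0]
wrist_force: [-0.0, 0.2, -0.9]
opening: 0.243
grasp_force: 56.4
```

```bash
cat > tip.py <<'E'
from fit import *
o=get_obs(); e=o["eef_pos"]; print("TCP",e.round(4))
P=camera("scene"); X=pts(P); save("t_scene.png",P["image"],(370,80,490,200),4); T=camera("top"); save("t_top.png",T["image"],(155,140,275,260),4)
im=cv2.cvtColor(P["image"],cv2.COLOR_RGB2HSV)
m=(im[...,0]<22)&(im[...,1]>120)&(im[...,2]>50)&(np.hypot(X[...,0]-e[0],X[...,1]-e[1])<.04)
q=X[m]; print(len(q),q[:,2].min().round(4))
for z in np.arange(q[:,2].min()-.002,q[:,2].max(),.01):
    s=q[(q[:,2]>=z)&(q[:,2]<z+.01)]
    if len(s): print(round(z,3),len(s),np.median(s,0).round(4),((s.min(0)+s.max(0))/2).round(4))
for n,p in(("scene",P),("top",T)):
    s=near(pts(p),[.56,.2805],.032,.108,.121)
    if len(s)>20: print(n,"cup rim",len(s),circ(s,.0228).round(4))
E
python3 tip.py; cd pics; python3 -c "
import cv2,numpy as np
cv2.imwrite('t1.png',cv2.resize(np.hstack([cv2.imread('t_top.png'),cv2.imread('t_scene.png')]),(800,400)))"; cd ..; python3 go.py .56 .2805 .179 -15.1
```

```text
TCP [0.5626 0.2743 0.2551]
133 0.2043
0.202 3 [0.5658 0.2736 0.2099] [0.565  0.2727 0.2073]
0.212 17 [0.571  0.2701 0.2198] [0.569  0.2727 0.219 ]
0.222 32 [0.5711 0.2684 0.2271] [0.5692 0.2717 0.2272]
0.232 34 [0.5707 0.2686 0.2373] [0.5673 0.2726 0.2373]
0.242 16 [0.571  0.2699 0.2441] [0.57   0.2716 0.2452]
0.262 1 [0.5649 0.2612 0.271 ] [0.5649 0.2612 0.271 ]
0.282 1 [0.5558 0.2646 0.2843] [0.5558 0.2646 0.2843]
0.292 14 [0.5617 0.2583 0.3015] [0.5606 0.2591 0.3007]
0.302 11 [0.5636 0.2574 0.3033] [0.5653 0.2588 0.307 ]
0.312 2 [0.5784 0.2527 0.3186] [0.5784 0.2527 0.3186]
0.322 2 [0.5799 0.2498 0.3253] [0.5799 0.2498 0.3253]
scene cup rim 122 [0.5607 0.2793]
top cup rim 53 [0.559  0.2838]
at [0.5627 0.2745 0.2554] yaw -15.3 j6 0.53 t 15.95 tilt [ 0. -0. -1.] F [ 0.3  0.6 -0.1] grip 56.388862548046745 0.23998222743009742
shift [ 0.0127 -0.0105  0.191 ] dist 0.077 turn -0.0013
```

View pics/t1.png

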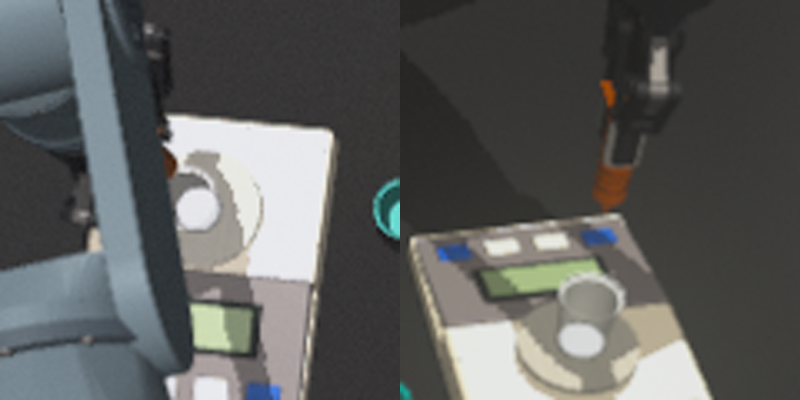

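The tip hangs at right crop (607,205), short of the cup mouth at (592,290). It measures about (0.563, 0.273, 0.204). Shift first, then lower.

Call:
{"api": "play_rows", "payload": {"plan": [[14,[0.013,-0.01,0],0],[14,[0.013,-0.01,0.03],0],[14,[0.013,-0.01,0.07],0],[14,[0.013,-0.01,0.11],0],[14,[0.013,-0.01,0.14],0],[14,[0.013,-0.01,0.15],0],[14,[0.013,-0.01,0.15],0],[14,[0.013,-0.01,0.15],0]]}}

```text
time_s: 16.75
eef_pos: [0.5603, 0.2821, 0.1957]
eef_rot: [0.0, 0.795, 0.607, 0.0]
wrist_force: [-0.4, 0.2, 0.1]
opening: 0.244
grasp_force: 56.4
```

```bash
python3 tip.py;  python3 go.py .56 .2805 .179 -15.1
```

```text
TCP [0.5603 0.2821 0.1957]
106 0.1462
0.144 2 [0.5603 0.2815 0.1462] [0.5603 0.2815 0.1462]
0.154 17 [0.5683 0.2794 0.1611] [0.5681 0.2812 0.1607]
0.164 25 [0.5681 0.2759 0.1692] [0.568  0.2782 0.1693]
0.174 28 [0.5693 0.2781 0.1793] [0.5678 0.2798 0.1788]
0.184 9 [0.5679 0.2747 0.1857] [0.5676 0.2764 0.1857]
0.214 1 [0.5496 0.2735 0.2218] [0.5496 0.2735 0.2218]
0.234 13 [0.559  0.2659 0.2421] [0.5585 0.2667 0.2422]
0.244 7 [0.5702 0.2651 0.2465] [0.5652 0.2655 0.2472]
0.254 2 [0.578  0.2588 0.2621] [0.578  0.2588 0.2621]
0.264 2 [0.5751 0.2582 0.2652] [0.5751 0.2582 0.2652]
scene cup rim 127 [0.5608 0.2791]
top cup rim 46 [0.5592 0.284 ]
at [0.5605 0.2821 0.1962] yaw -15.2 j6 0.54 t 16.85 tilt [ 0.002  0.    -1.   ] F [ 0.6  1.  -0.3] grip 56.381847024313174 0.2360851186861059
shift [-0.0043 -0.0003  0.043 ] dist 0.017 turn -0.0007
```

Call:
{"api": "play_rows", "payload": {"plan": [[14,[-0.003,0,0.012],0],[14,[-0.003,0,0.025],0],[14,[-0.003,0,0.035],0],[14,[-0.003,0,0.042],0],[14,[-0.003,0,0.042],0],[14,[-0.003,0,0.042],0],[14,[-0.003,0,0.042],0],[14,[-0.003,0,0.042],0],[14,[-0.003,0,0.042],0],[14,[-0.003,0,0.042],0]]}}

```text
time_s: 17.85
eef_pos: [0.5597, 0.2808, 0.1786]
eef_rot: [0.0, 0.795, 0.607, 0.0]
wrist_force: [0.4, 0.3, -0.4]
opening: 0.24
grasp_force: 56.4
```

```bash
python3 tip.py;  python3 go.py .56 .2805 .179 -15.1
```

```text
TCP [0.5597 0.2808 0.1786]
102 0.1119
0.11 2 [0.547  0.2947 0.1147] [0.547  0.2947 0.1147]
0.13 1 [0.5618 0.2797 0.1315] [0.5618 0.2797 0.1315]
0.14 20 [0.568  0.2765 0.1457] [0.5671 0.2783 0.1455]
0.15 26 [0.568  0.2758 0.1541] [0.5678 0.2789 0.1546]
0.16 29 [0.5687 0.2755 0.1647] [0.5666 0.2777 0.1648]
0.17 1 [0.5726 0.2757 0.1724] [0.5726 0.2757 0.1724]
0.22 16 [0.5597 0.2644 0.2251] [0.5591 0.2649 0.2252]
0.23 3 [0.5723 0.2629 0.2323] [0.5719 0.2631 0.232 ]
0.24 4 [0.575  0.2579 0.2459] [0.5744 0.2581 0.245 ]
scene cup rim 99 [0.5605 0.2792]
top cup rim 40 [0.5592 0.284 ]
at [0.5597 0.2808 0.1786] yaw -15.2 j6 0.54 t 17.95 tilt [ 0.  0. -1.] F [ 0.9  0.3 -0.4] grip 56.38258462829981 0.2395921308419654
shift [-0.0006  0.001  -0.001 ] dist 0.001 turn -0.0007
```

View pics/t_scene.png

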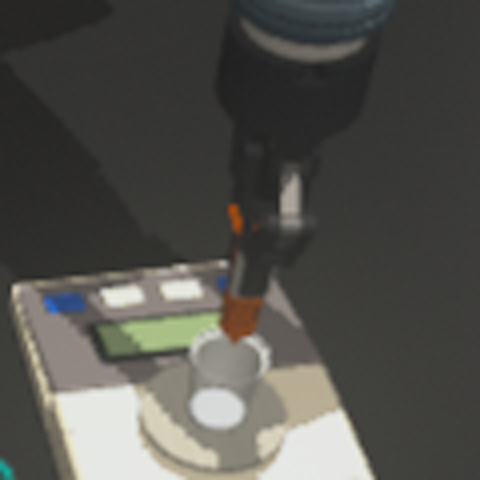

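The tip sits at crop (235,340), just above the rim centre at (230,355), with nothing touching. Handing in.

```bash
python3 -c "
from bench import *
print(hand_in())"
```

```text
the job is handed in; nothing more can be done
None
```

I handed the job in at about 18 s of the 67 s allowed: the empty cup stands upright near the pan centre, and the amber syringe is held still and upright, its tip measured at about 12 mm above the cup mouth and centred to within a few millimetres; `hand_in()` returned no verdict.

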